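# Lock a tube rack into an analyser's loading bay with its ratchet brake

### The job

Load the rack that holds the capped tubes into the analyser's loading bay: press the brake lever down to its third notch, where the handle stands level and stays by itself when let go, then bring the rack upright, tubes first, under the raised brake arm until it is fully home against the end stop. Then press the release button and keep it down until the lever has sprung back, so that the brake pad comes down on the rack, and let go. Leave everything else on the counter where it is.

Things in the scene. Friction and masses are not known exactly. Their poses are not given: they have to be found in the camera images.
- station: Loading bay on the front of a low white analyser, fixed. Origin on the counter; x points away from the robot along the lane (yaw within 0.25 rad), y left, z up. In its frame (mm): lane on y = -115; cheek plates of the hinge x -18 to 42, y within 45, top z 113; button console x -75 to -19, y within 30, top z 112; analyser box from x = 90, 85 tall, y -195 to 165
- dock (a point): Where the centre of the rack's underside lies when home: on the counter at station x = 0, y = -115 mm; station axes. End stop 60 mm tall, its face 75 mm ahead of this point. The lane has no floor (the rack slides on the counter); guides 12 mm high, 8 mm thick, 46 mm apart inside
- lane_mouth (a point): On the lane's centre line, on the counter, 38 mm before the dock point: here the guides' flared lips begin, about 65 mm apart; 21 mm farther in they are 46 mm apart. Station axes. The rack's front must be before this point when it is set down
- hinge (a point): On the lever's hinge axis (which runs along station x), at station x = 12, y = 0, z = 100 mm. Station axes. Handle, brake arm and pad all swing in the upright plane x = 12. The lever is one piece: handle to the left (+y), brake arm (12 mm rod) to the right over the lane
- brake_lever (a joint): Lever angle, rad: 0 pad fully down (no rack), grows as the handle is pressed down, stop at 1.0. A ratchet holds it at about 0.21, 0.43, 0.64 (third notch) and 0.86: press 0.05 past a notch, let go, it settles back on it. Only the release button lets it spring back. Starts at 0 or on the first notch. The handle rises (0.66 - angle) rad from level. With the pad on the rack it reads about 0.084
- lever_grip (a point): On the handle's centre line, 140 mm from the hinge; moves with the lever. The handle is a black round bar 22 mm thick, 74 to 171 mm from the hinge. Pressing it down here takes about 4 to 8 N
- brake_pad (a point): Centre of the underside of the rubber pad (14 x 24 x 10 mm) on the arm's end, 115 mm to the right of the hinge; moves with the lever. On the third notch arm and pad are 110 mm or more above the counter over the lane, so the tubes (98 mm) pass; on the second they do not
- release_button (a joint): Travel of the release button, m: 0 up, 0.008 fully down (about 6 N). The pawl is part of it, so it bobs when the lever passes a tooth, and rests 2 mm down when the pad is on the rack. Beyond about 0.006 it frees the lever, which takes up to 0.5 s to swing back; let go earlier, the lever catches on a lower notch
- button_top (a point): Centre of the top of the round grey button, 32 mm across, 125 mm above the counter at station x = -47, y = 0 mm. Pressed straight down
- rack: The rack to load: grey block 150 x 40 x 45 mm (x, y, z) with three white-capped tubes, 16 mm across, at x = 34, 50.5, 67 mm, to 98 mm above its underside; 0.17 to 0.35 kg, loose. Origin: centre of the underside; x along it towards the tubes. Flat and clear behind x = 25 mm for gripping across or pushing. Starts right or left of the bay, yaw within 0.5 rad; the other rack is on the other side
- spare_rack: The other rack: the same grey block 150 x 40 x 45 mm but with three empty holes and no tubes, loose, to be left alone. Origin: centre of the underside, x along its length
- reagent: White-capped bottle, 44 mm across, 115 mm tall, loose, stands just outside the lane's right-hand guide. Origin: centre of the underside
- wash: Bottle, 68 mm across, 160 mm tall, loose, at the back right. Origin: centre of the underside
- pen_pot: Black cup, 72 mm across, 95 mm tall, loose, on the left. Origin: centre of the underside
- mouse: Computer mouse, 105 x 60 x 32 mm, loose, on the counter near the robot. Origin: centre of the underside
- scanner: Hand scanner lying down, 150 x 65 x 40 mm, loose, at the back left. Origin: centre of the underside
- tip_box: White box 120 x 80 x 60 mm, loose, on the right. Origin: centre of the underside
Not all that is in view belongs to the job. What is shaped like the rack but orange is not meant.

How it is judged:
On the way, in this order (a step that is already met when the one before it is completed fails the run):
1. the brake lever rests on its third notch (0.60 to 0.74 rad), let go by the robot (value of joint brake_lever between 0.6 and 0.74 rad and velocity of joint brake_lever below 0.05 rad/s and contact force between each of the arm, the fingers and station below 0.3 N), for 0.2 s.
2. the rack stands upright and home against the end stop (within 6 mm along and 7 mm across the lane, tubes first), the lever still on the third notch (x of rack in the frame of dock between -0.006 and 0.006 m and y of rack in the frame of dock between -0.007 and 0.007 m and z of rack in the frame of dock below 0.006 m and angle between the x axis of rack and the x axis of dock, either way round below 0.1 rad and angle between rack's own z axis and vertical below 0.1 rad and x of brake_pad in the frame of rack above 0 m and value of joint brake_lever between 0.6 and 0.74 rad), for 0.2 s.
3. the release button is pressed (more than 6 mm) with the rack home (x of rack in the frame of dock between -0.006 and 0.006 m and y of rack in the frame of dock between -0.007 and 0.007 m and z of rack in the frame of dock below 0.006 m and angle between the x axis of rack and the x axis of dock, either way round below 0.1 rad and angle between rack's own z axis and vertical below 0.1 rad and value of joint release_button above 0.006 m), for 0.05 s.
At the end, for the whole second after the job is handed in: The tube rack stands upright and still at the dock, within 6 mm along and 7 mm across the lane and 0.1 rad, tubes towards the end stop; the lever is back with the pad resting on the rack (0.03 to 0.15 rad) (x of rack in the frame of dock between -0.006 and 0.006 m and y of rack in the frame of dock between -0.007 and 0.007 m and z of rack in the frame of dock below 0.006 m and angle between the x axis of rack and the x axis of dock, either way round below 0.1 rad and angle between rack's own z axis and vertical below 0.1 rad and x of brake_pad in the frame of rack above 0 m and value of joint brake_lever between 0.03 and 0.15 rad and linear speed of rack below 0.02 m/s); the robot touches nothing.
It fails at once if another thing on the counter is moved by more than 30 mm (distance of any of spare_rack, reagent, wash, pen_pot, mouse, scanner, tip_box from where it was at the start of the episode above 0.03 m).
It fails at once if the tube rack is tipped by more than 0.6 rad (angle between rack's own z axis and vertical above 0.6 rad).
It also fails if it takes over 64 s, if anything falls off the work surface, if the arm or the gripper's body presses on something with over 40 N, if the wrist force passes 120 N, or if a joint passes its speed limit or range.

### The arm

A 6-joint arm with a two-finger parallel gripper is mounted at the origin on the work surface. World frame = base frame: x ahead of the robot, y to its left, z up, the work surface at z = 0. Lengths are in m, angles in rad, forces in N, time in s.
With the tool pointing down it reaches from about 0.35 to 0.775 m from the base axis. Payload 5.5 kg.
Tool frame: the origin (TCP) lies at the very end of the fingers, on their centre line; the grasp point (between the pads) lies env.hold_point_z behind it (env.hold_point_z is the distance from the TCP to the grasp point, in m); z points along the fingers, y is the line along which they close (so a half turn about z gives the same grasp; the last joint's range is limited). The gripper opens to 85 mm and grips with 20 to 120 N. Pads are 22 mm wide; open, the fingers measure 114 mm over their backs; the gripper's body (76 mm by 85 mm) begins 54 mm behind the grasp point. The pads swing forward as they close: fully open they stand 13 mm farther back than shut.
Start: joints at [-1.461, 0.313, 0.046, 1.304, 0, 1.431], TCP at [0.142, -0.557, 0.198] pointing down, gripper open.
Joint ranges: [-2.76, 2.76], [-0.86, 1.69], [-1.03, 1.26], [-2.2, 2.34], [-1.47, 1.5], [-3.14, 3.14]. Speed limits (rad/s): [2.57, 2.57, 3.14, 3.14, 3.14, 3.14].

### API

Orientations are given as a unit quaternion [w, x, y, z].
In Python, from workcell import env gives the robot as it stands.
- The arm moves only by the tool carry_out, never from a script. Its argument "steps" is a list of rows, each a list of 3 entries, a list of its own where there are three numbers: the turn, a rotation vector about the tool's x, y, z in degrees, then the shift along the tool's x, y, z in cm, then the closure in counts, from 0 (fully open) to 255 (shut). A call has exactly 8 rows; each row is the pose to reach, as a shift and turn from the pose commanded when the call began, along the tool's axes at that moment; what a row does not reach only later rows make up. A row lasts 1/8 s, in which the tool goes at most 62.5 mm and 10.7 degrees, less where a joint would pass 70% of its speed; a pose out of reach is approached as far as the arm can. A call with a gripper value outside its range is refused whole. The fingers move at their own pace and stop on an object; "force" is the grip in N (left out, the last holds). Time passes only in rows, so rows that repeat a pose let the fingers close, or fill a call up. It gives the time, the measured TCP pose, the force, the opening and the grip force at its end, in the units of the state.
- env.get_state(): the state, without advancing time (a new reading comes with each control period).
- env.read_camera(name): name is "scene" or "side" or "wrist"; returns (picture, depth): 400x640x3 uint8, red, green, blue; 400x640 float32, m along the optical axis (not along the pixel's ray), 0 where there is no reading.
- env.get_calibration(name): a dict with "fx", "fy", "cx", "cy" (pixels), "origin" and "orientation" of the camera in the world. Camera axes: x right, y up, looking along -z (the intrinsics and any distortion apply to the point x, -y, -z); pixel columns grow to the right and rows downward; lengths in m; the calibration is good to about 2 mm. A picture is of the moment at which its call begins: read the wrist's pose just before it. get_calibration takes no time and is no camera call; for the wrist camera it gives the pose at the moment of the call.
- env.hand_in(): hands the job in; it is judged then, once.
The state is a dict: "clock": time; "joint_pos": joint angles; "qvel": joint speeds; "tau": joint torques, N m; "tcp_pos": TCP position; "orientation": TCP orientation; "wrist_force": force on the tool from outside, world axes, zero at the start; "ft_torque": the same for the moment, N m; "finger_gap": finger opening in m; "grip_force": force on a finger pad.
Only numpy, scipy, OpenCV 4.12 (cv2) and the standard library are available. Lean on these libraries where they do the work, as an engineer would, in place of code of your own. Each camera call takes 0.05 s, during which the arm holds its last target. There are 200 camera calls.

## Working session

There is one attempt and no reset: what is moved stays moved. The work goes in short steps, Python scripts to look and compute and a tool call to move; the robot and the scene stay as the last step left them, time stands still between calls to the robot, and variables do not carry over. Pictures are saved under pics/ and viewed, at most 10 in all, crops included, and the job is handed in when it is done.

Besides the shell and the picture viewer there is one more tool, called after "Call:" in YAML: its name, and indented under it one key for each argument. carry_out: Moves the arm, as the interface text tells. Its arguments: {"type":"object","properties":{"steps":{"type":"array","items":{"type":"array"}},"force":{"type":"number"}},"required":["steps"]}

```bash
ls; mkdir -p pics; cat > h.py <<'E'
from workcell import env
import numpy as np, cv2
from scipy.spatial.transform import Rotation as R
def rot(q): return R.from_quat([q[1],q[2],q[3],q[0]])
def look(n,f):
    c=env.get_calibration(n); p,d=env.read_camera(n); cv2.imwrite('pics/%s.png'%f,p[:,:,::-1]); np.savez('pics/%s.npz'%f,p=p,d=d,**{k:np.array(v) for k,v in c.items() if k in('fx','fy','cx','cy','origin','orientation')})
    return c,p,d
def world(f,u=None,v=None):
    z=np.load('pics/%s.npz'%f); d=z['d']
    if u is None: v,u=np.mgrid[0:400,0:640]
    u=np.asarray(u);v=np.asarray(v);dd=d[v,u]
    P=np.stack([(u-z['cx'])/z['fx']*dd,-(v-z['cy'])/z['fy']*dd,-dd],-1)
    return rot(z['orientation']).apply(P.reshape(-1,3)).reshape(P.shape)+z['origin']
E
python3 - <<'E'
from h import *
for n in('scene','side','wrist'):
    c,p,d=look(n,n+'0'); print(n,c)
print(env.get_state(),env.hold_point_z)
a=[cv2.imread('pics/%s0.png'%n) for n in('scene','side')]
cv2.imwrite('pics/a.png',cv2.resize(np.vstack(a),(800,1000))[:, :])
E
```

```text
pics
scene {'fx': 476.4905854657278, 'fy': 476.4905854657278, 'cx': 321.33045140240375, 'cy': 199.2832020647701, 'origin': array([1.17637467, 0.34976616, 1.39801951]), 'orientation': array([0.53910149, 0.14347406, 0.22395135, 0.79914365])}
side {'fx': 386.3837036112915, 'fy': 386.3837036112915, 'cx': 318.94537933324307, 'cy': 196.57384256581963, 'origin': array([ 0.36262246, -0.95332346,  1.23620008]), 'orientation': array([ 0.93197143,  0.35494305, -0.02242438, -0.07029812])}
wrist {'fx': 282.5598665097942, 'fy': 282.5598665097942, 'cx': 317.1248454581554, 'cy': 197.42865718856973, 'origin': array([ 0.22140482, -0.53655317,  0.37286306]), 'orientation': array([ 0.77940473, -0.12652681,  0.0997637 , -0.6054473 ])}
{'clock': 0.15, 'joint_pos': array([-1.46061307e+00,  3.13848348e-01,  4.52372661e-02,  1.30356418e+00,
        4.31900855e-06,  1.43118264e+00]), 'qvel': array([-0.00055076, -0.00234008,  0.00421291, -0.00084559,  0.0003709 ,
        0.00078271]), 'tau': array([ 2.07082339e-03, -4.81067169e+01,  2.98814428e+01,  1.39922235e-02,
       -4.01421471e-05, -1.82813721e-05]), 'tcp_pos': array([ 0.14208263, -0.55674192,  0.19690099]), 'orientation': array([-6.89361256e-04,  9.92210085e-01,  1.24573963e-01,  1.23045703e-05]), 'wrist_force': array([ 0.47182379, -0.09313056, -0.32485812]), 'ft_torque': array([ 0.01201267, -0.00654293, -0.01808128]), 'grip_force': 0.0, 'finger_gap': 0.08542983378507851} 0.0187
```

View pics/scene0.png

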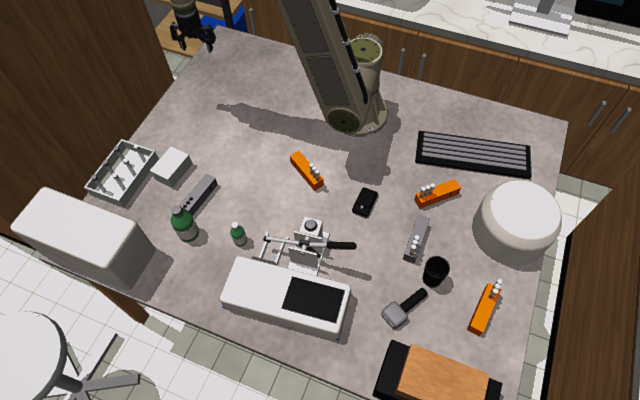

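View pics/side0.png

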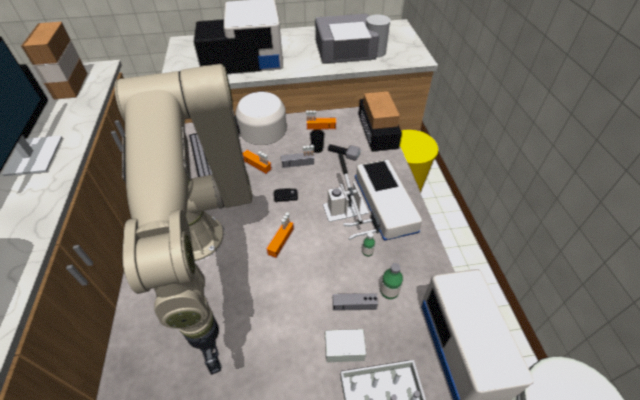

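Both views show two non-orange candidates. The grey rack with white caps is at scene (417,240) and side (297,160). The grey one with holes and no tubes is at scene (198,197) and side (355,301), so that is the spare. The three orange racks at scene (307,170), (437,192) and (485,308) are decoys. I'll confirm in an enlarged crop.

```bash
python3 - <<'E'
from h import *
s=cv2.imread('pics/scene0.png')[195:295,240:440]; t=cv2.imread('pics/side0.png')[135:255,260:420]
cv2.imwrite('pics/crop1.png',np.vstack([cv2.resize(s,(600,300),interpolation=cv2.INTER_CUBIC),np.pad(cv2.resize(t,(400,300),interpolation=cv2.INTER_CUBIC),((0,0),(0,200),(0,0)))]))
W=world('scene0'); np.set_printoptions(precision=3,suppress=True)
z=np.load('pics/scene0.npz')
for u,v in [(311,226),(417,240),(410,256),(352,245),(266,240),(300,280),(198,195),(237,230),(365,200),(436,268),(342,292)]: print(u,v,W[v,u])
# grey rack: top-face points
m=(W[...,2]>0.035)&(W[...,2]<0.055); vv,uu=np.mgrid[0:400,0:640]
m&=(uu>395)&(uu<432)&(vv>210)&(vv<268)
P=W[m]; print(len(P),P[:,2].mean()); print(cv2.minAreaRect((P[:,:2]*1000).astype(np.float32)))
m=(W[...,2]>0.075)&(W[...,2]<0.11)&(uu>395)&(uu<432)&(vv>210)&(vv<268); print('caps',W[m].mean(0),m.sum())
# analyser box
m=(abs(W[...,2]-0.085)<.006)&(uu>210)&(uu<360)&(vv>245)&(vv<330); P=W[m]; print('box',len(P),P[:,2].mean(),cv2.minAreaRect((P[:,:2]*1000).astype(np.float32)))
E
```

```text
311 226 [0.577 0.055 0.126]
417 240 [0.487 0.364 0.095]
410 256 [0.521 0.36  0.045]
352 245 [0.617 0.199 0.183]
266 240 [ 0.647 -0.068  0.069]
300 280 [0.734 0.085 0.088]
198 195 [ 0.573 -0.358  0.048]
237 230 [ 0.659 -0.159  0.092]
365 200 [0.377 0.163 0.033]
436 268 [0.521 0.446 0.026]
342 292 [0.722 0.211 0.085]
481 0.04573642633792414
((460.910400390625, 364.1604919433594), (180.1495361328125, 81.98140716552734), 18.514808654785156)
caps [0.511 0.375 0.095] 109
box 5430 0.08561273643950244 ((742.8005981445312, 55.28645324707031), (230.3038787841797, 357.51922607421875), 6.319242477416992)
```

View pics/crop1.png

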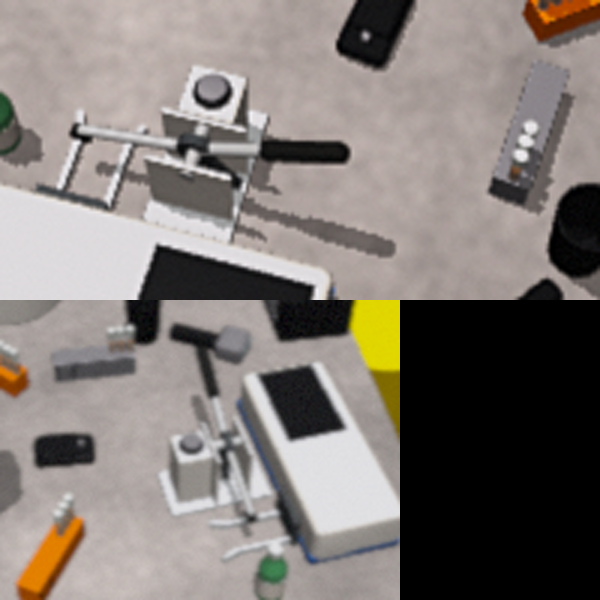

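The crop confirms it: the grey rack with white caps is at crop (528,135), i.e. scene (416,240). It is on the left, tubes pointing away from the robot. The button is at crop (212,90), the handle runs from (265,150) to (348,152), and the lane guides are on the right.

```bash
python3 - <<'E'
from h import *
np.set_printoptions(precision=4,suppress=True)
vv,uu=np.mgrid[0:400,0:640]
for n,bx,bb,hb in (('scene0',(300,322,217,235),(210,360,245,330),(328,356,238,250)),('side0',(330,345,185,200),(350,425,155,240),(335,352,140,180))):
    W=world(n); I=np.load('pics/%s.npz'%n)['p'].astype(int)
    sel=lambda b:(uu>=b[0])&(uu<b[1])&(vv>=b[2])&(vv<b[3])
    g=I.max(2)
    m=sel(bx)&(abs(W[...,2]-.125)<.005)&(g<160); P=W[m]; print(n,'button',m.sum(),P.mean(0),np.median(P,0))
    m=sel(bb)&(abs(W[...,2]-.085)<.005); P=W[m]; r=cv2.minAreaRect((P[:,:2]*1000).astype(np.float32)); print('box',P[:,2].mean(),r)
    m=sel(hb)&(g<60)&(W[...,2]>.11); P=W[m]; c=P.mean(0); d=np.linalg.svd(P-c)[2][0]; d*=np.sign(d[1]); t=(P-c)@d; print('handle',m.sum(),c,'dir',d,'rise',np.arcsin(d[2]),'yaw',np.arctan2(-d[0],d[1]),'ends',c+d*t.min(),c+d*t.max())
    rb=(395,432,205,268) if n=='scene0' else (275,320,140,172)
    m=sel(rb)&(abs(W[...,2]-.045)<.004)&(abs(I[...,0]-I[...,2])<25); P=W[m]; 
    k,l,s,ce=cv2.connectedComponentsWithStats(m.astype(np.uint8)); j=1+s[1:,4].argmax(); P=W[l==j]
    print('rack',P[:,2].mean(),len(P),cv2.minAreaRect((P[:,:2]*1000).astype(np.float32)),P[:,:2].min(0),P[:,:2].max(0))
    m=sel(rb)&(abs(W[...,2]-.095)<.008)&(g>150); print('caps',W[m].mean(0),m.sum())
E
```

```text
scene0 button 73 [0.5709 0.051  0.1248] [0.5699 0.0518 0.1247]
box 0.08552383800490247 ((742.5077514648438, 55.279327392578125), (229.16592407226562, 357.4803466796875), 6.773869037628174)
handle 190 [0.6221 0.1682 0.17  ] dir [0.3983 0.1595 0.9033] rise 1.1273842100944007 yaw -1.1899336200227575 ends [0.608  0.1626 0.138 ] [1.1634 0.3849 1.3975]
rack 0.045410613316992345 355 ((447.0010681152344, 360.1976318359375), (39.79330825805664, 151.26222229003906), 89.88921356201172) [0.3714 0.3403] [0.5226 0.3801]
caps [0.4976 0.3597 0.0987] 53
side0 button 37 [0.5686 0.0441 0.1244] [0.5702 0.0446 0.124 ]
box 0.0852606407517438 ((735.7999267578125, 31.352066040039062), (237.12962341308594, 393.12945556640625), 6.4259819984436035)
handle 68 [0.6149 0.1606 0.1629] dir [-0.0886  0.899   0.4289] rise 0.44332713048286676 yaw 0.09821230202609815 ends [0.6186 0.1226 0.1447] [0.6108 0.2014 0.1824]
rack 0.044923180163529974 160 ((444.96990966796875, 354.029052734375), (45.64734649658203, 149.57882690429688), 89.46551513671875) [0.3704 0.3313] [0.5198 0.3775]
caps [0.4938 0.3565 0.0962] 25
```

Measured so far:
- **Rack:** centre (0.447, 0.360), yaw about 0, tubes towards +x. Height 0.045 and caps 0.098 agree with the description.
- **Button:** about (0.570, 0.049, 0.125).
- **Station:** yaw about 0.105.
- **Lever:** rise 0.44, so it is on the first notch.

Next I go above the bay for a close look.

```bash
cat >> h.py <<'E'
import json,os
def plan(*T,set=True):
    """T: (x,y,z,heading_deg) targets; prints shift in tool cm and turn from commanded pose; remembers last as commanded"""
    c=json.load(open('cmd.json')) if os.path.exists('cmd.json') else [.142,-.557,.198,14.31]
    h=np.radians(c[3])
    for t in T:
        d=100*(np.array(t[:3])-c[:3])
        print('turn z %.2f'%(c[3]-t[3]),'shift [%.2f,%.2f,%.2f]'%(d[0]*np.cos(h)+d[1]*np.sin(h),d[0]*np.sin(h)-d[1]*np.cos(h),-d[2]))
    if set: json.dump(list(T[-1]),open('cmd.json','w'))
def meas():
    s=env.get_state(); x=rot(s['orientation']).apply([1,0,0]); z=rot(s['orientation']).apply([0,0,1])
    print('t %.2f'%s['clock'],'tcp',s['tcp_pos'].round(4),'head %.2f'%np.degrees(np.arctan2(x[1],x[0])),'z',z.round(4),'F',s['wrist_force'].round(1),'gap %.4f'%s['finger_gap'],'q',s['joint_pos'].round(2))
E
python3 - <<'E'
from h import *
plan((.33,-.42,.28,56),(.53,-.19,.28,97)); plan((.58,.0,.28,140),(.50,.18,.28,180))
E
```

```text
turn z -41.69 shift [21.60,-8.63,-8.20]
turn z -82.69 shift [46.67,-25.97,-8.20]
turn z -43.00 shift [18.25,7.28,-0.00]
turn z -83.00 shift [37.09,1.53,-0.00]
```

Call:
carry_out:
  steps:
    - [[0,0,-10.4],[5.4,-2.2,-4],0]
    - [[0,0,-20.8],[10.8,-4.3,-8.2],0]
    - [[0,0,-31.2],[16.2,-6.5,-8.2],0]
    - [[0,0,-41.7],[21.6,-8.6,-8.2],0]
    - [[0,0,-52],[27.9,-13,-8.2],0]
    - [[0,0,-62.3],[34.2,-17.3,-8.2],0]
    - [[0,0,-72.6],[40.4,-21.6,-8.2],0]
    - [[0,0,-82.69],[46.67,-25.97,-8.2],0]

```text
clock: 1.15
tcp_pos: [0.4914, -0.2343, 0.2794]
orientation: [-0.0, 0.66, 0.751, -0.0]
wrist_force: [0.5, -0.1, 0.4]
finger_gap: 0.0854
grip_force: 0.0
```

Call:
carry_out:
  steps:
    - [[0,0,-10.4],[4.6,1.8,0],200]
    - [[0,0,-20.8],[9.1,3.6,0],200]
    - [[0,0,-31.2],[13.7,5.4,0],200]
    - [[0,0,-42],[18.25,7.28,0],255]
    - [[0,0,-52.5],[23,5.8,0],255]
    - [[0,0,-63],[27.7,4.4,0],255]
    - [[0,0,-73.3],[32.4,3,0],255]
    - [[0,0,-83],[37.09,1.53,0],255]

```text
clock: 2.15
tcp_pos: [0.4594, 0.1353, 0.2793]
orientation: [-0.0, -0.003, 1.0, -0.0]
wrist_force: [1.6, 0.1, 0.4]
finger_gap: -0.0002
grip_force: 0.0
```

```bash
python3 - <<'E'
from h import *
meas(); look('wrist','w1')
E
```

```text
t 2.15 tcp [0.4594 0.1353 0.2793] head -179.68 z [-3.e-04 -0.e+00 -1.e+00] F [1.6 0.1 0.4] gap -0.0002 q [ 0.12  0.11 -0.01  1.45 -0.    0.11]
```

View pics/w1.png

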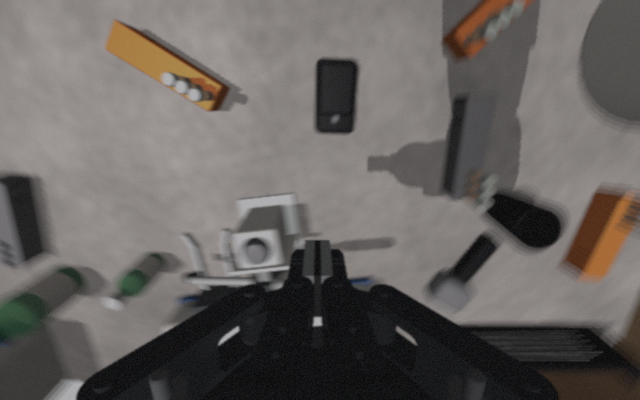

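The view shows the button at (257,248), the rack at (468,145) and the mouse at (337,95), blurred because the arm was still moving. The last call ended short of its target. I'll read the settled pose, take a sharp frame and measure by depth.

```bash
python3 - <<'E'
from h import *
np.set_printoptions(precision=4,suppress=True)
look('wrist','w2'); meas(); look('wrist','w3'); look('wrist','w3'); look('side','side1'); meas()
vv,uu=np.mgrid[0:400,0:640]
W=world('w3'); I=np.load('pics/w3.npz')['p'].astype(int); g=I.max(2)
sel=lambda b:(uu>=b[0])&(uu<b[1])&(vv>=b[2])&(vv<b[3])
w=sel((210,300,190,290))&(abs(W[...,2]-.1245)<.004)&(g<150); P=W[w]; print('button',w.sum(),P.mean(0),cv2.minEnclosingCircle((P[:,:2]*1000).astype(np.float32)))
w=(abs(W[...,2]-.0455)<.004)&(W[...,1]>.3)&(W[...,0]<.56)&(W[...,0]>.33)&(W[...,1]<.42)&(abs(I[...,0]-I[...,2])<25); P=W[w]; print('rack',w.sum(),P[:,2].mean(),cv2.minAreaRect((P[:,:2]*1000).astype(np.float32)))
w=(abs(W[...,2]-.097)<.005)&(W[...,1]>.3)&(W[...,0]<.56)&(W[...,0]>.33)&(W[...,1]<.42); print('caps',w.sum(),W[w].mean(0))
w=sel((200,310,180,290))&(abs(W[...,2]-.112)<.0025); P=W[w]; print('console',w.sum(),cv2.minAreaRect((P[:,:2]*1000).astype(np.float32)))
a=cv2.imread('pics/w3.png')[180:320,90:400]; cv2.imwrite('pics/w3c.png',cv2.resize(a,None,fx=2.5,fy=2.5,interpolation=cv2.INTER_CUBIC))
E
```

```text
t 2.25 tcp [0.458  0.1372 0.2797] head -179.56 z [-0.0009  0.001  -1.    ] F [ 0.3 -0.8  0.8] gap -0.0004 q [ 0.12  0.11 -0.01  1.45  0.    0.11]
t 2.40 tcp [0.4605 0.1338 0.2795] head 179.97 z [ 0.0001 -0.0005 -1.    ] F [-0.3  0.1  0.1] gap -0.0003 q [ 0.12  0.12 -0.01  1.45 -0.    0.12]
button 406 [0.5688 0.0494 0.1242] ((588.6693725585938, 63.340023040771484), 39.756011962890625)
rack 2590 0.04481563198095267 ((468.80279541015625, 364.4113464355469), (199.21359252929688, 76.94729614257812), 15.318257331848145)
caps 469 [0.5059 0.3687 0.0964]
console 1289 ((582.2390747070312, 55.34391403198242), (85.02842712402344, 89.71459197998047), 79.52289581298828)
```

View pics/w3c.png

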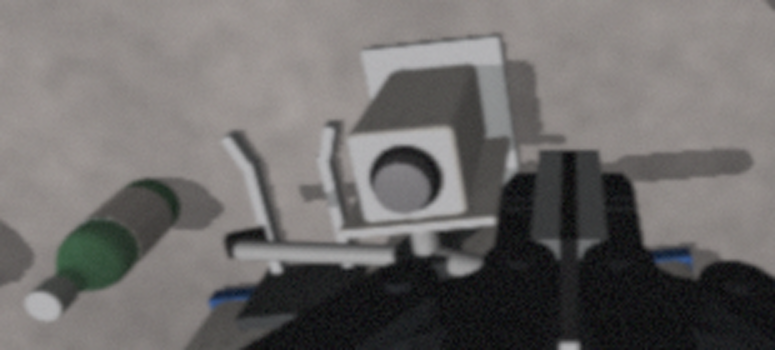

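The crop shows the lane lips at crop (232,138) and (332,126), with the guides' straight part starting at (250,168) and (326,160). The base plate corners are at (362,48), (500,37) and (512,165). The reagent bottle is left of the lane with its base near (155,205).

```bash
cat >> h.py <<'E'
def ray(f,u,v,h):
    z=np.load('pics/%s.npz'%f); d=rot(z['orientation']).apply([(u-z['cx'])/z['fx'],-(v-z['cy'])/z['fy'],-1]); o=z['origin']
    return o+d*(h-o[2])/d[2]
E
python3 - <<'E'
from h import *
np.set_printoptions(precision=4,suppress=True)
def q(u,v,h): p=ray('w3',u/2.5+90,v/2.5+180,h); print((u,v),p[:2]); return p[:2]
A=q(362,48,.003);B=q(500,37,.003);C=q(512,165,.003); print('plate yaw',np.arctan2(*(-(A-B)[::1]*[1,1])) )
print(np.degrees(np.arctan2(-(B-A)[0],(B-A)[1])),np.degrees(np.arctan2((C-B)[1],(C-B)[0])))
l1=q(232,138,.012);l2=q(332,126,.012);print('lips',np.linalg.norm(l1-l2),(l1+l2)/2)
s1=q(250,168,.012);s2=q(326,160,.012);e1=q(274,268,.012);e2=q(345,225,.012);print(np.linalg.norm(s1-s2),np.degrees(np.arctan2(*(e1-s1)[::-1])),np.degrees(np.arctan2(*(e2-s2)[::-1])))
q(402,180,.125)
q(155,210,0.0)
for y in(.10,.115,.13):
    c=np.array([np.cos(y),np.sin(y)]);n=np.array([-c[1],c[0]]);o=np.array([.5695,.049])+.047*c
    print(y,'origin',o,'dock',o-.115*n,'mouth',o-.115*n-.038*c,'hinge',o+.012*c)
# handle from side1, box edge yaw via scene pixels
print(ray('scene0',355,247,.18))
E
```

```text
(362, 48) [ 0.5326 -0.0031]
(500, 37) [0.5245 0.0905]
(512, 165) [0.6209 0.0965]
plate yaw -0.08660855609641484
4.962304734046606 3.5532774036192643
(232, 138) [ 0.5958 -0.0964]
(332, 126) [ 0.5864 -0.0261]
lips 0.07086399056512116 [ 0.5911 -0.0612]
(250, 168) [ 0.619  -0.0871]
(326, 160) [ 0.6126 -0.033 ]
(274, 268) [ 0.702  -0.0809]
(345, 225) [ 0.6651 -0.0248]
0.05451389086421831 4.280629078442769 8.909149127931236
(402, 180) [0.5644 0.0488]
(155, 210) [ 0.6605 -0.1681]
0.1 origin [0.6163 0.0537] dock [ 0.6277 -0.0607] mouth [ 0.5899 -0.0645] hinge [0.6282 0.0549]
0.115 origin [0.6162 0.0544] dock [ 0.6294 -0.0598] mouth [ 0.5916 -0.0642] hinge [0.6281 0.0558]
0.13 origin [0.6161 0.0551] dock [ 0.631  -0.0589] mouth [ 0.5933 -0.0639] hinge [0.628  0.0566]
[0.6179 0.2081 0.18  ]
```

```bash
python3 - <<'E'
from h import *
json.dump([.4605,.134,.280,180],open('cmd.json','w'))
plan((.614,.190,.22,180)); plan((.614,.19,.13,180),(.614,.19,.101,180),(.614,.19,.22,180))
E
```

```text
turn z 0.00 shift [-15.35,5.60,6.00]
turn z 0.00 shift [0.00,0.00,9.00]
turn z 0.00 shift [0.00,0.00,11.90]
turn z 0.00 shift [0.00,0.00,-0.00]
```

Call:
carry_out:
  steps:
    - [[0,0,0],[-3.8,1.4,0],255]
    - [[0,0,0],[-7.7,2.8,0],255]
    - [[0,0,0],[-11.5,4.2,2],255]
    - [[0,0,0],[-15.35,5.6,4],255]
    - [[0,0,0],[-15.35,5.6,6],255]
    - [[0,0,0],[-15.35,5.6,6],255]
    - [[0,0,0],[-15.35,5.6,6],255]
    - [[0,0,0],[-15.35,5.6,6],255]

```text
clock: 3.4
tcp_pos: [0.6144, 0.1895, 0.2213]
orientation: [0.001, 0.0, 1.0, 0.0]
wrist_force: [0.0, -0.2, -1.1]
finger_gap: 0.0001
grip_force: 0.0
```

Call:
carry_out:
  steps:
    - [[0,0,0],[0,0,3],255]
    - [[0,0,0],[0,0,5],255]
    - [[0,0,0],[0,0,7],255]
    - [[0,0,0],[0,0,9],255]
    - [[0,0,0],[0,0,10],255]
    - [[0,0,0],[0,0,11],255]
    - [[0,0,0],[0,0,11.9],255]
    - [[0,0,0],[0,0,11.9],255]

```text
clock: 4.4
tcp_pos: [0.6139, 0.1898, 0.1003]
orientation: [0.0, -0.0, 1.0, -0.0]
wrist_force: [0.7, 0.8, 2.7]
finger_gap: -0.0003
grip_force: 1.3
```

```bash
python3 - <<'E'
from h import *
meas(); look('side','side2'); meas()
W=world('side2'); vv,uu=np.mgrid[0:400,0:640]
a=cv2.imread('pics/side2.png')[130:250,250:430]; cv2.imwrite('pics/side2c.png',cv2.resize(a,None,fx=4,fy=4,interpolation=cv2.INTER_CUBIC))
E
```

```text
t 4.40 tcp [0.6139 0.1898 0.1003] head -180.00 z [ 1.e-04 -3.e-04 -1.e+00] F [0.7 0.8 2.7] gap -0.0003 q [ 0.18  0.48  0.06  1.15 -0.    0.18]
t 4.45 tcp [0.6139 0.1898 0.1007] head 180.00 z [ 2.e-04 -4.e-04 -1.e+00] F [0.1 0.3 2. ] gap -0.0002 q [ 0.18  0.48  0.06  1.15 -0.    0.18]
```

Call:
carry_out:
  steps:
    - [[0,0,0],[0,0,-1],255]
    - [[0,0,0],[0,0,-3],255]
    - [[0,0,0],[0,0,-6],255]
    - [[0,0,0],[0,0,-9],255]
    - [[0,0,0],[0,0,-11.9],255]
    - [[0,0,0],[0,0,-11.9],255]
    - [[0,0,0],[0,0,-11.9],120]
    - [[0,0,0],[0,0,-11.9],120]

```text
clock: 5.45
tcp_pos: [0.613, 0.1897, 0.2181]
orientation: [-0.001, 0.0, 1.0, -0.0]
wrist_force: [1.0, -0.3, 0.2]
finger_gap: 0.0356
grip_force: 0.0
```

```bash
python3 - <<'E'
from h import *
np.set_printoptions(precision=4,suppress=True)
meas(); look('side','side3')
W=world('side3'); I=np.load('pics/side3.npz')['p'].astype(int); vv,uu=np.mgrid[0:400,0:640]
m=(uu>330)&(uu<360)&(vv>135)&(vv<190)&(I.max(2)<60)&(W[...,2]>.08)&(W[...,2]<.2)&(W[...,0]<.65)&(W[...,0]>.58); P=W[m]; c=np.median(P,0); d=np.linalg.svd(P-c)[2][0]; print(m.sum(),c,d,P.min(0),P.max(0))
# pad/arm over lane
m=(W[...,0]>.58)&(W[...,0]<.68)&(W[...,1]<-.03)&(W[...,1]>-.1)&(W[...,2]>.05)&(W[...,2]<.25)&(uu<400); P=W[m]; print('arm',len(P),P.min(0),P.max(0),P.mean(0))
a=cv2.imread('pics/side3.png')[130:250,250:430]; cv2.imwrite('pics/side3c.png',cv2.resize(a,None,fx=4,fy=4,interpolation=cv2.INTER_CUBIC))
E
```

```text
t 5.45 tcp [0.613  0.1897 0.2181] head 180.00 z [-0.0026 -0.0007 -1.    ] F [ 1.  -0.3  0.2] gap 0.0356 q [ 0.18  0.45  0.29  1.42 -0.    0.18]
66 [0.6123 0.1714 0.1377] [ 0.0723 -0.9712 -0.2271] [0.6038 0.1315 0.1242] [0.6218 0.2061 0.1483]
arm 48 [ 0.6308 -0.0888  0.088 ] [ 0.647  -0.0309  0.1119] [ 0.6382 -0.0633  0.1041]
```

View pics/side3c.png

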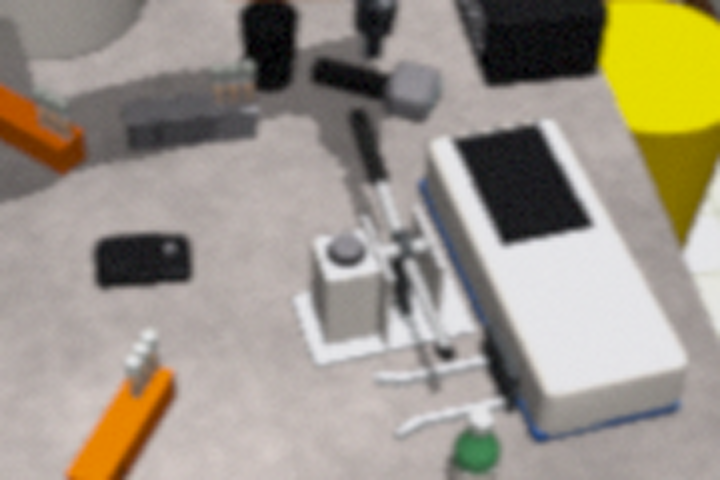

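The crop shows the handle at (370,145) still rising. Fitted rise is 0.23, so the lever sits on the second notch. I'll check where it was during the press.

```bash
python3 - <<'E'
from h import *
np.set_printoptions(precision=4,suppress=True)
meas()
look('side','side4'); look('scene','scene4')
vv,uu=np.mgrid[0:400,0:640]
for n in('side0','side2','side3','side4','scene0','scene4'):
  W=world(n); I=np.load('pics/%s.npz'%n)['p'].astype(int)
  b=(325,360,135,190) if n[1]=='i' else (322,358,236,252)
  m=(uu>b[0])&(uu<b[1])&(vv>b[2])&(vv<b[3])&(I.max(2)<60)&(W[...,2]>.08)&(W[...,2]<.2)&(W[...,0]<.65)&(W[...,0]>.58)&(W[...,1]<.24)&(W[...,1]>.11)
  P=W[m]
  if len(P)<5: continue
  r=P[:,1]-.055
  for lo,hi in((.12,.14),(.14,.16),(.16,.18),(.18,.21)):
    k=(P[:,1]>lo)&(P[:,1]<hi)
    if k.sum(): print(n,lo,k.sum(),np.median(P[k],0), 'rise~',((np.median(P[k,2])-.011-.1)/np.median(r[k])).round(3))
E
```

```text
t 5.50 tcp [0.6131 0.1898 0.2181] head -180.00 z [-0.0026 -0.0006 -1.    ] F [-0.2 -0.3  0.5] gap 0.0430 q [ 0.18  0.45  0.29  1.42 -0.    0.18]
side0 0.12 14 [0.618  0.1279 0.148 ] rise~ 0.507
side0 0.14 21 [0.6155 0.1478 0.1574] rise~ 0.501
side0 0.16 16 [0.6138 0.1706 0.1684] rise~ 0.496
side0 0.18 17 [0.612  0.191  0.1764] rise~ 0.481
side2 0.12 7 [0.6138 0.1332 0.1232] rise~ 0.156
side2 0.14 23 [0.6132 0.1505 0.1272] rise~ 0.17
side2 0.16 36 [0.6106 0.173  0.1437] rise~ 0.277
side2 0.18 16 [0.6066 0.1821 0.137 ] rise~ 0.205
side3 0.12 9 [0.6135 0.1338 0.1289] rise~ 0.227
side3 0.14 16 [0.6136 0.1503 0.1336] rise~ 0.237
side3 0.16 18 [0.6116 0.1724 0.1374] rise~ 0.225
side3 0.18 23 [0.6095 0.1938 0.1435] rise~ 0.234
side4 0.12 9 [0.6139 0.1349 0.1286] rise~ 0.22
side4 0.14 18 [0.6134 0.1505 0.1333] rise~ 0.233
side4 0.16 15 [0.6119 0.1705 0.1386] rise~ 0.239
side4 0.18 25 [0.6107 0.1936 0.1419] rise~ 0.223
scene0 0.12 34 [0.6242 0.133  0.1462] rise~ 0.452
scene0 0.14 48 [0.6226 0.1503 0.1557] rise~ 0.469
scene0 0.16 48 [0.619  0.1698 0.1656] rise~ 0.476
scene0 0.18 64 [0.6166 0.1931 0.1768] rise~ 0.476
scene4 0.12 19 [0.6233 0.1366 0.1288] rise~ 0.218
scene4 0.14 43 [0.6206 0.1495 0.1318] rise~ 0.221
scene4 0.16 39 [0.6175 0.1689 0.1367] rise~ 0.225
scene4 0.18 46 [0.6128 0.1943 0.1443] rise~ 0.239
```

View pics/side2c.png

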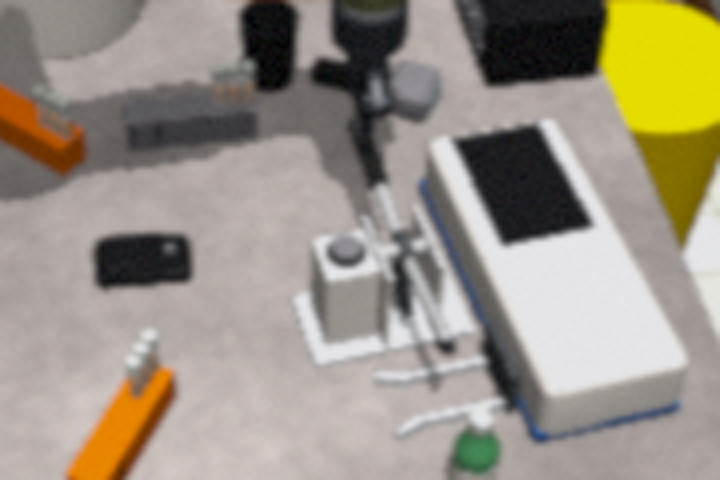

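```bash
python3 - <<'E'
from h import *
def proj(f,p):
    z=np.load('pics/%s.npz'%f); q=rot(z['orientation']).inv().apply(np.array(p)-z['origin']); return z['cx']+z['fx']*q[0]/-q[2], z['cy']-z['fy']*q[1]/-q[2], -q[2]
h=np.array([.628,.055]);n=np.array([-.0998,.995])
for f in('side2','side3'):
  for nm,p in(('tip',[.614,.19,.1005]),('tip+5cm',[.614,.19,.15])): u,v,_=proj(f,p); print(f,nm,(u-250)*4,(v-130)*4)
  for a in(.43,.5,.735):
    for r in(.074,.171):
        x=h+n*r*np.cos(.66-a); u,v,_=proj(f,[x[0],x[1],.1+r*np.sin(.66-a)]); print(f,a,r,((u-250)*4).round(),((v-130)*4).round())
E
```

```text
side2 tip 361.26166009773397 154.08559521083077
side2 tip+5cm 362.86234017958327 119.43200061868367
side2 0.43 0.074 380.0 185.0
side2 0.43 0.171 355.0 108.0
side2 0.5 0.074 379.0 188.0
side2 0.5 0.171 354.0 114.0
side2 0.735 0.074 378.0 199.0
side2 0.735 0.171 352.0 141.0
side3 tip 361.26166009773397 154.08559521083077
side3 tip+5cm 362.86234017958327 119.43200061868367
side3 0.43 0.074 380.0 185.0
side3 0.43 0.171 355.0 108.0
side3 0.5 0.074 379.0 188.0
side3 0.5 0.171 354.0 114.0
side3 0.735 0.074 378.0 199.0
side3 0.735 0.171 352.0 141.0
```

The tip reached z 0.1005 while the lever stayed at about 0.5, so the bar was not bearing on the tip centre. I'll lower onto it gently with a firmer closure and look from the wrist.

Call:
carry_out:
  steps:
    - [[0,0,0],[0,0,1],255]
    - [[0,0,0],[0,0,2],255]
    - [[0,0,0],[0,0,4],255]
    - [[0,0,0],[0,0,6],255]
    - [[0,0,0],[0,0,7],255]
    - [[0,0,0],[0,0,8],255]
    - [[0,0,0],[0,0,9],255]
    - [[0,0,0],[0,0,9],255]
  force: 80

```text
clock: 6.6
tcp_pos: [0.6134, 0.1898, 0.1288]
orientation: [-0.001, -0.0, 1.0, -0.0]
wrist_force: [0.2, 0.6, -1.1]
finger_gap: -0.0001
grip_force: 0.0
```

```bash
python3 - <<'E'
from h import *
np.set_printoptions(precision=4,suppress=True)
meas(); look('wrist','w5'); look('side','side5'); look('scene','scene5'); meas()
vv,uu=np.mgrid[0:400,0:640]
for n in('side5','scene5'):
  W=world(n); I=np.load('pics/%s.npz'%n)['p'].astype(int)
  b=(325,360,135,190) if n[1]=='i' else (322,358,230,256)
  m=(uu>b[0])&(uu<b[1])&(vv>b[2])&(vv<b[3])&(I.max(2)<60)&(W[...,2]>.08)&(W[...,2]<.2)&(W[...,0]<.65)&(W[...,0]>.58)&(W[...,1]<.24)&(W[...,1]>.11)
  P=W[m]; r=P[:,1]-.055
  for lo,hi in((.12,.14),(.14,.16),(.16,.18),(.18,.21)):
    k=(P[:,1]>lo)&(P[:,1]<hi)
    if k.sum(): print(n,lo,k.sum(),np.median(P[k],0), 'rise~',((np.median(P[k,2])-.011-.1)/np.median(r[k])).round(3))
a=cv2.resize(cv2.imread('pics/w5.png')[190:330,200:440],(800,467),interpolation=cv2.INTER_CUBIC)
cv2.imwrite('pics/w5c.png',a)
b=cv2.resize(cv2.imread('pics/scene5.png')[215:265,300:380],(640,400),interpolation=cv2.INTER_CUBIC)
c=cv2.resize(cv2.imread('pics/w5.png')[170:390,140:500],(327,200),interpolation=cv2.INTER_CUBIC)
cv2.imwrite('pics/mix5.png',np.vstack([b,np.hstack([c,np.zeros((200,313,3),np.uint8)])]))
E
```

```text
t 6.60 tcp [0.6134 0.1898 0.1288] head -180.00 z [-0.0012 -0.0003 -1.    ] F [ 0.2  0.6 -1.1] gap -0.0001 q [ 0.18  0.47  0.11  1.21 -0.    0.18]
t 6.75 tcp [0.6142 0.19   0.1301] head -180.00 z [ 0.0009  0.0001 -1.    ] F [-0.2  0.9 -0. ] gap -0.0001 q [ 0.18  0.47  0.11  1.21 -0.    0.18]
side5 0.12 10 [0.6173 0.1338 0.1301] rise~ 0.242
side5 0.14 17 [0.6138 0.1501 0.1329] rise~ 0.231
side5 0.16 29 [0.612  0.1743 0.1441] rise~ 0.277
side5 0.18 33 [0.6103 0.1884 0.1436] rise~ 0.245
scene5 0.12 18 [0.6224 0.1363 0.1278] rise~ 0.207
scene5 0.14 44 [0.6209 0.1497 0.1328] rise~ 0.23
scene5 0.16 45 [0.6199 0.1688 0.136 ] rise~ 0.22
scene5 0.18 91 [0.6209 0.196  0.1447] rise~ 0.239
```

View pics/mix5.png

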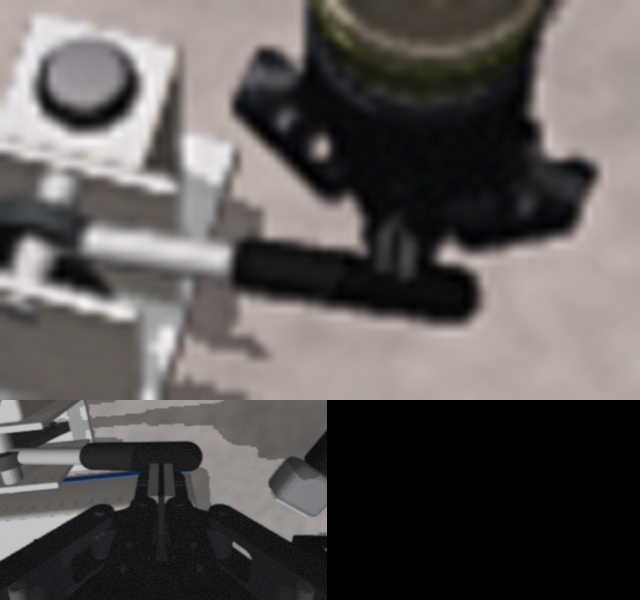

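The scene crop (top) shows the shut fingertips at (395,275) against the bar. The wrist crop shows the tip at (158,465), just beside the bar (rows 443-470). I'll work out the bar's x from the wrist pixels.

```bash
python3 - <<'E'
from h import *
np.set_printoptions(precision=4,suppress=True)
z=np.load('pics/w5.npz')
def proj(f,p):
    z=np.load('pics/%s.npz'%f); q=rot(z['orientation']).inv().apply(np.array(p)-z['origin']); return np.array([z['cx']+z['fx']*q[0]/-q[2], z['cy']-z['fy']*q[1]/-q[2]])
print('tip px',proj('w5',[.6142,.19,.13]))
for row in(217,232,247): print(row,ray('w5',317,row,.131))
W=world('w5'); I=z['p'].astype(int).max(2)
for r in range(205,290,4): print(r,[ (I[r,u],W[r,u].round(3).tolist()) for u in (300,314,345)])
# button via scene/wrist check of calibration offset
E
```

```text
tip px [316.9984 230.9505]
217 [0.6036 0.19   0.131 ]
232 [0.6145 0.19   0.131 ]
247 [0.6259 0.19   0.131 ]
205 [(np.int64(154), [0.643, 0.17, -0.0]), (np.int64(154), [0.643, 0.187, -0.001]), (np.int64(160), [0.643, 0.222, 0.0])]
209 [(np.int64(155), [0.648, 0.17, -0.0]), (np.int64(151), [0.648, 0.186, -0.0]), (np.int64(161), [0.648, 0.222, -0.0])]
213 [(np.int64(153), [0.653, 0.17, -0.002]), (np.int64(147), [0.653, 0.186, -0.0]), (np.int64(154), [0.653, 0.222, -0.001])]
217 [(np.int64(27), [0.604, 0.179, 0.13]), (np.int64(26), [0.603, 0.188, 0.132]), (np.int64(18), [0.601, 0.208, 0.137])]
221 [(np.int64(22), [0.605, 0.179, 0.134]), (np.int64(25), [0.604, 0.188, 0.136]), (np.int64(27), [0.601, 0.207, 0.143])]
225 [(np.int64(25), [0.607, 0.179, 0.137]), (np.int64(26), [0.605, 0.188, 0.141]), (np.int64(27), [0.604, 0.207, 0.144])]
229 [(np.int64(23), [0.609, 0.179, 0.139]), (np.int64(30), [0.607, 0.188, 0.141]), (np.int64(29), [0.605, 0.207, 0.146])]
233 [(np.int64(30), [0.611, 0.179, 0.14]), (np.int64(29), [0.61, 0.188, 0.142]), (np.int64(20), [0.608, 0.207, 0.146])]
237 [(np.int64(28
[... 979 characters left out ...]
606, 0.182, 0.189]), (np.int64(39), [0.603, 0.189, 0.194]), (np.int64(43), [0.606, 0.203, 0.189])]
273 [(np.int64(21), [0.607, 0.182, 0.191]), (np.int64(37), [0.603, 0.189, 0.198]), (np.int64(27), [0.606, 0.203, 0.192])]
277 [(np.int64(25), [0.602, 0.183, 0.202]), (np.int64(68), [0.603, 0.189, 0.2]), (np.int64(16), [0.602, 0.202, 0.202])]
281 [(np.int64(28), [0.6, 0.183, 0.207]), (np.int64(66), [0.605, 0.189, 0.2]), (np.int64(29), [0.602, 0.202, 0.205])]
285 [(np.int64(37), [0.601, 0.183, 0.209]), (np.int64(36), [0.608, 0.189, 0.199]), (np.int64(22), [0.602, 0.201, 0.208])]
289 [(np.int64(27), [0.602, 0.183, 0.21]), (np.int64(38), [0.609, 0.189, 0.201]), (np.int64(28), [0.602, 0.201, 0.21])]
```

The wrist depth shows the fingertip ends at z about 0.165 while the reported TCP is 0.130. So the shut fingers end roughly 33 mm behind the stated TCP. That agrees with the first press, where the bar top stood about 32 mm above the TCP. I'll allow for it and press deeper.

Call:
carry_out:
  steps:
    - [[0,0,0],[0,0,1.5],255]
    - [[0,0,0],[0,0,3],255]
    - [[0,0,0],[0,0,4],255]
    - [[0,0,0],[0,0,5],255]
    - [[0,0,0],[0,0,5.6],255]
    - [[0,0,0],[0,0,6],255]
    - [[0,0,0],[0,0,6],255]
    - [[0,0,0],[0,0,6],255]

```text
clock: 7.75
tcp_pos: [0.6136, 0.19, 0.0696]
orientation: [-0.0, -0.0, 1.0, 0.0]
wrist_force: [-0.0, 3.0, 3.5]
finger_gap: -0.0002
grip_force: 1.9
```

```bash
python3 - <<'E'
from h import *
np.set_printoptions(precision=4,suppress=True)
meas(); look('wrist','w6'); look('scene','scene6'); meas()
W=world('w6')
for r in range(225,262,4): print(r,W[r,314].round(3),W[r,345].round(3))
vv,uu=np.mgrid[0:400,0:640]
W=world('scene6'); I=np.load('pics/scene6.npz')['p'].astype(int)
m=(uu>322)&(uu<358)&(vv>230)&(vv<260)&(I.max(2)<60)&(W[...,2]>.07)&(W[...,2]<.2)&(W[...,0]<.65)&(W[...,0]>.58)&(W[...,1]<.24)&(W[...,1]>.11)
P=W[m]; r=P[:,1]-.055
for lo,hi in((.12,.14),(.14,.16),(.16,.18)):
    k=(P[:,1]>lo)&(P[:,1]<hi)
    if k.sum(): print(lo,np.median(P[k],0), 'rise~',((np.median(P[k,2])-.111)/np.median(r[k])).round(3))
E
```

```text
t 7.75 tcp [0.6136 0.19   0.0696] head -179.99 z [-0.0004  0.     -1.    ] F [-0.   3.   3.5] gap -0.0002 q [0.18 0.5  0.01 1.08 0.   0.18]
t 7.85 tcp [0.6137 0.1899 0.0697] head -179.99 z [-0.0003 -0.0001 -1.    ] F [-0.8  2.4  3.7] gap -0.0003 q [ 0.18  0.5   0.01  1.08 -0.    0.18]
225 [0.641 0.187 0.   ] [0.601 0.207 0.092]
229 [0.602 0.188 0.094] [0.602 0.206 0.095]
233 [0.603 0.188 0.097] [0.603 0.206 0.097]
237 [0.605 0.188 0.099] [0.605 0.206 0.1  ]
241 [0.603 0.189 0.108] [0.606 0.206 0.101]
245 [0.603 0.189 0.113] [0.532 0.19  0.246]
249 [0.603 0.189 0.117] [0.532 0.19  0.246]
253 [0.603 0.189 0.121] [0.613 0.206 0.103]
257 [0.603 0.189 0.125] [0.617 0.206 0.1  ]
261 [0.603 0.189 0.129] [0.68  0.218 0.   ]
0.12 [0.6222 0.137  0.1938] rise~ 1.01
0.14 [0.6232 0.1508 0.1102] rise~ -0.008
0.16 [0.6217 0.1688 0.1056] rise~ -0.047
```

The bar top is about 0.103 at y = 0.206, giving a lever angle of about 0.71, past the third notch. Lifting off.

Call:
carry_out:
  steps:
    - [[0,0,0],[0,0,-0.5],255]
    - [[0,0,0],[0,0,-2],255]
    - [[0,0,0],[0,0,-4],255]
    - [[0,0,0],[0,0,-7],255]
    - [[0,0,0],[0,0,-11],0]
    - [[0,0,0],[0,0,-15],0]
    - [[0,0,0],[0,0,-15],0]
    - [[0,0,0],[0,0,-15],0]

```text
clock: 8.85
tcp_pos: [0.6138, 0.1895, 0.2196]
orientation: [-0.0, 0.0, 1.0, -0.0]
wrist_force: [0.0, 0.4, 0.2]
finger_gap: 0.072
grip_force: 0.0
```

```bash
python3 - <<'E'
from h import *
np.set_printoptions(precision=4,suppress=True)
meas(); look('wrist','w7'); look('scene','scene7'); look('side','side7'); meas()
vv,uu=np.mgrid[0:400,0:640]
for n in('side7','scene7'):
  W=world(n); I=np.load('pics/%s.npz'%n)['p'].astype(int)
  b=(325,360,135,195) if n[1]=='i' else (322,358,230,262)
  m=(uu>b[0])&(uu<b[1])&(vv>b[2])&(vv<b[3])&(I.max(2)<60)&(W[...,2]>.08)&(W[...,2]<.16)&(W[...,0]<.65)&(W[...,0]>.58)&(W[...,1]<.24)&(W[...,1]>.11)
  P=W[m]; r=P[:,1]-.055
  for lo,hi in((.12,.14),(.14,.16),(.16,.18),(.18,.22)):
    k=(P[:,1]>lo)&(P[:,1]<hi)
    if k.sum(): print(n,lo,k.sum(),np.median(P[k],0), 'rise~',((np.median(P[k,2])-.111)/np.median(r[k])).round(3))
# fingertip z in wrist, open
W=world('w7'); tz=env.get_state()['tcp_pos'][2]
m=(W[...,2]>.12)&(vv>150); 
for lo,hi in((100,280),(350,540)):
    k=m&(uu>lo)&(uu<hi)&(vv<330); P=W[k]; i=P[:,2].argsort()[:30]; print('finger lowest',P[i].mean(0),np.argwhere(k)[i].mean(0),'below tcp',tz)
E
```

```text
t 8.85 tcp [0.6138 0.1895 0.2196] head 179.98 z [-0.     -0.0007 -1.    ] F [0.  0.4 0.2] gap 0.0720 q [ 0.17  0.45  0.3   1.42 -0.    0.18]
t 9.00 tcp [0.6131 0.1896 0.2181] head 179.99 z [-0.0026 -0.0008 -1.    ] F [ 0.3 -0.7 -0.6] gap 0.0853 q [ 0.18  0.45  0.29  1.42 -0.    0.18]
side7 0.12 5 [0.6144 0.1347 0.1108] rise~ -0.002
side7 0.14 14 [0.6129 0.1467 0.113 ] rise~ 0.021
side7 0.16 12 [0.6105 0.1681 0.1137] rise~ 0.023
side7 0.18 25 [0.6094 0.1983 0.1124] rise~ 0.01
scene7 0.12 12 [0.6234 0.137  0.1094] rise~ -0.02
scene7 0.14 45 [0.6212 0.15   0.1116] rise~ 0.007
scene7 0.16 41 [0.6199 0.1705 0.1125] rise~ 0.013
scene7 0.18 83 [0.6168 0.199  0.1127] rise~ 0.012
finger lowest [0.6293 0.0128 0.1202] [201.9667 146.2667] below tcp 0.21810049841402765
finger lowest [0.6126 0.2261 0.2624] [260.6667 384.8667] below tcp 0.21810049841402765
```

The lever is on the third notch (rise about 0.015, so angle about 0.645). The open fingertips stand about 44 mm behind the TCP, which fits the offset. Now the rack, after checking the clearance to the orange decoy.

```bash
python3 - <<'E'
from h import *
np.set_printoptions(precision=3,suppress=True)
W=world('scene7'); I=np.load('pics/scene7.npz')['p'].astype(int)
vv,uu=np.mgrid[0:400,0:640]
m=(uu>410)&(uu<465)&(vv>175)&(vv<210)&(I[...,0]>I[...,2]+60)&(W[...,2]>.02); P=W[m]; print('orange',P.min(0),P.max(0),cv2.minAreaRect((P[:,:2]*1000).astype(np.float32)))
json.dump([.6138,.19,.219,180],open('cmd.json','w'))
plan((.396,.359,.15,180)); plan((.396,.359,-.016,180))
E
```

```text
orange [0.194 0.313 0.02 ] [1.176 0.444 1.398] ((680.3955078125, 336.5550537109375), (122.91204071044922, 984.6685180664062), 84.41059875488281)
turn z 0.00 shift [21.78,16.90,6.90]
turn z 0.00 shift [0.00,0.00,16.60]
```

Call:
carry_out:
  steps:
    - [[0,0,0],[2.7,2.1,0.2],0]
    - [[0,0,0],[5.5,4.2,0.5],0]
    - [[0,0,0],[9.2,7.1,1],0]
    - [[0,0,0],[12.9,10,2],0]
    - [[0,0,0],[16.6,12.9,3.5],0]
    - [[0,0,0],[20.3,15.8,5.5],0]
    - [[0,0,0],[21.78,16.9,6.9],0]
    - [[0,0,0],[21.78,16.9,6.9],0]

```text
clock: 10.0
tcp_pos: [0.3945, 0.3586, 0.149]
orientation: [-0.001, -0.001, 1.0, -0.001]
wrist_force: [0.6, 0.2, -0.5]
finger_gap: 0.0856
grip_force: 0.0
```

```bash
python3 - <<'E'
from h import *
np.set_printoptions(precision=4,suppress=True)
look('wrist','w8a');meas(); look('wrist','w8'); meas()
W=world('w8'); I=np.load('pics/w8.npz')['p'].astype(int); vv,uu=np.mgrid[0:400,0:640]
m=((abs(W[...,2]-.045)<.004)&(W[...,0]>.33)&(W[...,0]<.55)&(W[...,1]>.31)&(W[...,1]<.41)&(abs(I[...,0]-I[...,2])<25)).astype(np.uint8)
k,l,s,ce=cv2.connectedComponentsWithStats(m); 
for j in 1+s[1:,4].argsort()[::-1][:2]: P=W[l==j]; print(len(P),P.min(0),P.max(0),cv2.minAreaRect((P[:,:2]*1000).astype(np.float32)),s[j])
b=W[(W[...,0]>.33)&(W[...,0]<.55)&(W[...,1]>.31)&(W[...,1]<.41)&(W[...,2]>.041)&(W[...,2]<.049)]
for lo in np.arange(.37,.52,.02):
    P=b[(b[:,0]>lo)&(b[:,0]<lo+.02)]
    if len(P)>20: print(lo.round(2),len(P),np.percentile(P[:,1],[2,98]),P[:,1].mean())
E
```

```text
t 10.05 tcp [0.396  0.3586 0.15  ] head -179.96 z [-0.0006 -0.0013 -1.    ] F [ 0.2 -0.3  0.4] gap 0.0853 q [ 0.59  0.25 -0.15  1.17 -0.    0.59]
t 10.10 tcp [0.397  0.3586 0.1507] head 179.97 z [ 0.0006 -0.0004 -1.    ] F [ 0.1 -1.2  0.6] gap 0.0851 q [ 0.58  0.25 -0.15  1.17 -0.    0.59]
4156 [0.3711 0.3383 0.041 ] [0.5205 0.3786 0.049 ] ((445.7586364746094, 358.3246154785156), (40.03919982910156, 149.3265380859375), 89.66107177734375) [ 298  162   39  126 4156]
2 [0.5452 0.4098 0.0477] [0.5456 0.4099 0.049 ] ((545.4207763671875, 409.85906982421875), (0.43648427724838257, 0.0), 158.6590576171875) [360 307   1   2   2]
0.37 728 [0.3393 0.3779] 0.35858086671296135
0.39 696 [0.3397 0.3775] 0.35849807101425385
0.41 653 [0.3395 0.3777] 0.35867740096485845
0.43 621 [0.3391 0.3777] 0.35843139517530737
0.45 576 [0.3387 0.3774] 0.3580828130609795
0.47 438 [0.3393 0.3778] 0.3583911590632026
0.49 313 [0.339  0.3771] 0.358151355954566
0.51 131 [0.3387 0.3774] 0.3581106421724608
```

The rack is at (0.446, 0.3585) with yaw about 0, and the gripper is centred over it. Descending and closing.

Call:
carry_out:
  steps:
    - [[0,0,0],[0,0,4],0]
    - [[0,0,0],[0,0,8],0]
    - [[0,0,0],[0,0,12],0]
    - [[0,0,0],[0,0,15],0]
    - [[0,0,0],[0,0,16.4],0]
    - [[0,0,0],[0,0,16.4],0]
    - [[0,0,0],[0,0,16.4],150]
    - [[0,0,0],[0,0,16.4],200]
  force: 40

```text
clock: 11.1
tcp_pos: [0.3972, 0.3596, -0.0121]
orientation: [0.001, 0.0, 1.0, 0.001]
wrist_force: [-0.2, 0.8, 0.2]
finger_gap: 0.0516
grip_force: 0.0
```

```bash
python3 - <<'E'
from h import *
np.set_printoptions(precision=4,suppress=True)
look('wrist','w9'); meas(); print(env.get_state()['grip_force'])
look('side','side9')
W=world('side9'); 
vv,uu=np.mgrid[0:400,0:640]
I=np.load('pics/side9.npz')['p'].astype(int).max(2)
m=(abs(W[...,0]-.396)<.016)&(abs(W[...,1]-.33)<.015)&(W[...,2]>.005)&(I<70); P=W[m]; print('right finger',len(P),P.min(0) if len(P) else 0)
E
```

```text
t 11.15 tcp [ 0.397   0.3595 -0.0122] head -180.00 z [ 0.0019  0.0012 -1.    ] F [ 0.3 -0.5 -0.3] gap 0.0440 q [ 0.59  0.39 -0.39  0.78 -0.    0.59]
0.0
right finger 171 [0.38   0.3153 0.0075]
```

Call:
carry_out:
  steps:
    - [[0,0,0],[0,0,0],255]
    - [[0,0,0],[0,0,0],255]
    - [[0,0,0],[0,0,0],255]
    - [[0,0,0],[0,0,-1],255]
    - [[0,0,0],[0,0,-4],255]
    - [[0,0,0],[0,0,-9],255]
    - [[0,0,0],[0,0,-14],255]
    - [[0,0,0],[0,0,-14],255]
  force: 60

```text
clock: 12.2
tcp_pos: [0.3985, 0.3608, 0.1312]
orientation: [0.003, -0.0, 1.0, 0.002]
wrist_force: [-0.1, 0.0, -3.0]
finger_gap: 0.039
grip_force: 60.9
```

```bash
python3 - <<'E'
from h import *
np.set_printoptions(precision=4,suppress=True)
look('side','side10'); look('scene','scene10'); look('wrist','w10');meas(); print(env.get_state()['grip_force'])
vv,uu=np.mgrid[0:400,0:640]
W=world('scene7'); I=np.load('pics/scene7.npz')['p'].astype(int)
m=(uu>285)&(uu<330)&(vv>145)&(vv<195)&(I[...,0]>I[...,2]+60)&(W[...,2]>.02)&(W[...,2]<.12); P=W[m]; print('orange',P.min(0),P.max(0),cv2.minAreaRect((P[:,:2]*1000).astype(np.float32)))
W=world('w10'); I=np.load('pics/w10.npz')['p'].astype(int)
m=((abs(W[...,2]-.19)<.012)&(W[...,0]>.33)&(W[...,0]<.56)&(abs(W[...,1]-.359)<.035)); P=W[m]; print('top z in bins')
for lo in np.arange(.36,.54,.02):
    k=P[(P[:,0]>lo)&(P[:,0]<lo+.02)]
    if len(k)>15: print(lo.round(2),len(k),np.percentile(k[:,1],[2,98]),np.median(k[:,2]))
E
```

```text
t 12.35 tcp [0.3949 0.3583 0.1254] head -179.99 z [-0.002  -0.0013 -1.    ] F [-0.6 -1.2 -3.5] gap 0.0385 q [ 0.59  0.27 -0.2   1.11  0.    0.59]
60.963488817214966
orange [ 0.2787 -0.1428  0.0201] [0.3909 0.0024 0.0912] ((334.0277099609375, -69.64710235595703), (156.50747680664062, 41.622344970703125), 57.32667922973633)
top z in bins
0.36 1894 [0.3408 0.3783] 0.18313473904766567
0.38 4740 [0.3287 0.3898] 0.18364391794764517
0.4 2754 [0.3394 0.379 ] 0.1832825655008466
0.42 1978 [0.3399 0.3778] 0.18309828703021647
```

The rack is held level with its underside at 0.138, which clears everything on the way. Carrying it to before the lane mouth.

```bash
python3 - <<'E'
from h import *
json.dump([.396,.359,.126,180],open('cmd.json','w'))
plan((.44,.04,.126,185.7)); plan((.457,-.078,.126,185.7),(.457,-.078,.04,185.7))
E
```

```text
turn z -5.70 shift [-4.40,-31.90,-0.00]
turn z 0.00 shift [-0.52,-11.91,-0.00]
turn z 0.00 shift [-0.52,-11.91,8.60]
```

Call:
carry_out:
  steps:
    - [[0,0,0],[-0.3,-2,0],255]
    - [[0,0,-1],[-0.9,-6.5,0],255]
    - [[0,0,-2],[-1.6,-11.5,0],255]
    - [[0,0,-3],[-2.3,-16.5,0],255]
    - [[0,0,-4],[-3,-21.5,0],255]
    - [[0,0,-5],[-3.6,-26.5,0],255]
    - [[0,0,-5.7],[-4.1,-30,0],255]
    - [[0,0,-5.7],[-4.4,-31.9,0],255]

```text
clock: 13.35
tcp_pos: [0.4384, 0.0373, 0.1251]
orientation: [-0.002, -0.048, 0.999, -0.0]
wrist_force: [0.9, -0.1, -2.7]
finger_gap: 0.0392
grip_force: 61.4
```

Call:
carry_out:
  steps:
    - [[0,0,0],[-0.1,-3,0],255]
    - [[0,0,0],[-0.3,-7,0],255]
    - [[0,0,0],[-0.5,-10.5,0],255]
    - [[0,0,0],[-0.52,-11.9,2],255]
    - [[0,0,0],[-0.52,-11.9,6],255]
    - [[0,0,0],[-0.52,-11.9,10],255]
    - [[0,0,0],[-0.52,-11.9,11],255]
    - [[0,0,0],[-0.52,-11.9,11],255]

```text
clock: 14.35
tcp_pos: [0.4558, -0.078, 0.016]
orientation: [-0.001, -0.05, 0.999, 0.0]
wrist_force: [1.1, -0.0, -2.2]
finger_gap: 0.0385
grip_force: 61.4
```

```bash
python3 - <<'E'
from h import *
np.set_printoptions(precision=4,suppress=True)
look('wrist','w11a'); look('side','side11'); look('scene','scene11'); meas(); look('wrist','w11')
a=cv2.resize(cv2.imread('pics/side11.png')[180:260,270:400],(780,480),interpolation=cv2.INTER_CUBIC); cv2.imwrite('pics/side11c.png',a)
E
```

```text
t 14.50 tcp [ 0.4583 -0.0785  0.018 ] head -174.29 z [ 0.0023 -0.001  -1.    ] F [ 0.7  0.7 -2.1] gap 0.0390 q [-0.34  0.24 -0.53  0.8  -0.   -0.44]
```

View pics/side11c.png

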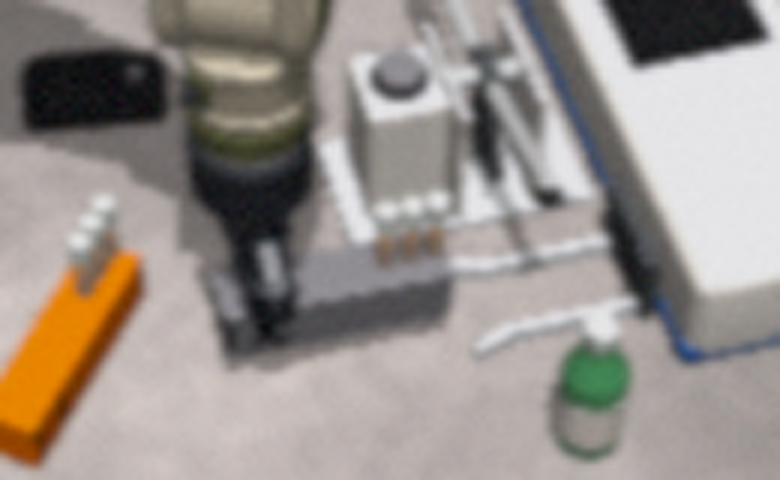

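The crop shows the rack held at (330,290) in front of the lips, which are at (455,265) and (475,350). The reagent bottle is well off to the side at (595,390). Checking the lateral alignment numerically.

```bash
python3 - <<'E'
from h import *
np.set_printoptions(precision=4,suppress=True)
q=lambda u,v,h=.012: ray('side11',270+u/6,180+v/6,h)[:2]
L=[q(490,264),q(605,241)]; Rr=[q(530,330),q(630,303)]; lips=[q(455,265),q(475,350)]
for n,g in(('L',L),('R',Rr)): print(n,g,'yaw',np.arctan2(*(g[1]-g[0])[::-1]))
print('lips',lips)
print('btn',q(400,76,.125))
W=world('scene11'); vv,uu=np.mgrid[0:400,0:640]
for n in('side11','scene11','w11'):
    W=world(n); P=W[(abs(W[...,2]-.0755)<.005)&(W[...,0]>.48)&(W[...,0]<.60)&(abs(W[...,1]+.07)<.05)]
    print(n,len(P),P[:,2].mean(), cv2.minAreaRect((P[:,:2]*1000).astype(np.float32)))
    for lo in np.arange(.48,.6,.02):
        k=P[(P[:,0]>lo)&(P[:,0]<lo+.02)]
        if len(k)>8: print(lo.round(2),len(k),np.percentile(k[:,1],[4,96]),np.percentile(k[:,1],[4,96]).mean(), k[:,0].max())
    P=W[(abs(W[...,2]-.09)<.05)&(uu>0)] 
    # guides
    P=W[(abs(W[...,2]-.012)<.004)&(W[...,0]>.62)&(W[...,0]<.70)&(W[...,1]<-.02)&(W[...,1]>-.11)]
    if len(P)>4:
        for s in(P[P[:,1]<-.06],P[P[:,1]>=-.06]): 
            if len(s)>3: print(' guide',len(s),s.mean(0),s[:,1].min(),s[:,1].max())
E
```

```text
L [array([ 0.6203, -0.0391]), array([ 0.7002, -0.0319])] yaw 0.09018901766991838
R [array([ 0.635, -0.096]), array([ 0.7043, -0.0847])] yaw 0.16145491244933366
lips [array([ 0.5971, -0.0364]), array([ 0.5966, -0.1061])]
btn [0.57   0.0356]
side11 161 0.07400568574091376 ((528.3495483398438, -71.77577209472656), (100.27902221679688, 42.44084548950195), 6.8350629806518555)
0.48 43 [-0.096  -0.0579] -0.07694374040592465 0.49992471342228073
0.5 40 [-0.0926 -0.0563] -0.07442858635023136 0.5195440731708821
0.52 36 [-0.0916 -0.0529] -0.0722184213324944 0.5398552633186584
0.54 19 [-0.0896 -0.0721] -0.08085328359955558 0.5590092201828049
0.56 23 [-0.087  -0.0542] -0.07056712446016158 0.5794175603724526
 guide 34 [ 0.6582 -0.0864  0.0111] -0.10191963415008776 -0.07861419502939782
 guide 36 [ 0.657  -0.0329  0.0122] -0.042557577533607116 -0.024812584253876557
scene11 224 0.07493910246685855 ((531.0720825195312, -68.4359130859375), (104.46600341796875, 40.883182525634766), 4.981238842010498)
0.48 63 [-0.0895 -0.0539] -0.07169169518460028 0.49989276264924953
0.5 43 [-0.089  -0.0527] -0.07086538929131354 0.5196886868017596
0.52 31 [-0.0668 -0.049 ] -0.057904560639898295 0.5398428409901919
0.54 25 [-0.064  -0.0471] -0.05554154051659134 0.5578817152508635
0.56 50 [-0.0833 -0.0458] -0.0645606843242849 0.5797810665186031
0.58 12 [-0.0797 -0.0489] -0.06428502799879302 0.5836670304266189
 guide 44 [ 0.6535 -0.0829  0.011 ] -0.0991196960752701 -0.07331104759509866
 guide 42 [ 0.6523 -0.0285  0.0123] -0.034770477589366744 -0.02212715433356438
w11 2250 0.07456762085119013 ((491.1333312988281, -75.24751281738281), (22.249225616455078, 41.38644790649414), 0.050340861082077026)
0.48 2173 [-0.0936 -0.0575] -0.0755399463958444 0.4999907910072783
0.5 77 [-0.0936 -0.0697] -0.08164735301898293 0.5022577290145969
```

Alignment is within about 1 mm in each camera's own frame. Lowering, then sliding in.

Call:
carry_out:
  steps:
    - [[0,0,0],[0,0,1.5],255]
    - [[0,0,0],[0,0,2.6],255]
    - [[0,0,0],[0,0,2.6],255]
    - [[0,0,0],[-1.5,0,2.6],255]
    - [[0,0,0],[-3,0,2.6],255]
    - [[0,0,0],[-4.5,0,2.6],255]
    - [[0,0,0],[-6,0,2.6],255]
    - [[0,0,0],[-6,0,2.6],255]
  force: 30

```text
clock: 15.55
tcp_pos: [0.5186, -0.0721, -0.0094]
orientation: [0.001, -0.05, 0.999, -0.0]
wrist_force: [-0.7, 0.6, -3.1]
finger_gap: 0.0388
grip_force: 61.4
```

Call:
carry_out:
  steps:
    - [[0,0,0],[-1,0,0],255]
    - [[0,0,0],[-2,0,0],255]
    - [[0,0,0],[-3,0,0],255]
    - [[0,0,0],[-4,0,0],255]
    - [[0,0,0],[-5,0,0],255]
    - [[0,0,0],[-5.4,0,0],255]
    - [[0,0,0],[-5.4,0,0],255]
    - [[0,0,0],[-5.4,0,0],255]

```text
clock: 16.55
tcp_pos: [0.57, -0.0666, -0.0096]
orientation: [-0.0, -0.05, 0.999, 0.0]
wrist_force: [-0.2, -0.4, -2.3]
finger_gap: 0.0387
grip_force: 61.4
```

```bash
python3 - <<'E'
from h import *
np.set_printoptions(precision=4,suppress=True)
look('side','side12'); look('scene','scene12'); look('wrist','w12'); meas(); print(env.get_state()['grip_force'])
for n in('side12','scene12','w12'):
    W=world(n); I=np.load('pics/%s.npz'%n)['p'].astype(int)
    P=W[(abs(W[...,2]-.0975)<.006)&(W[...,0]>.63)&(W[...,0]<.72)&(abs(W[...,1]+.06)<.025)&(I.min(2)>120)]; print(n,'caps',len(P),P.mean(0) if len(P) else 0)
    for lo in(.60,.61,.65,.66,.67,.68,.69):
        P=W[(W[...,0]>lo)&(W[...,0]<lo+.01)&(abs(W[...,1]+.06)<.03)&(W[...,2]>.03)&(W[...,2]<.062)]
        if len(P)>3: print(lo,len(P),np.median(P,0),P[:,0].max())
a=cv2.resize(cv2.imread('pics/side12.png')[180:260,290:420],(780,480),interpolation=cv2.INTER_CUBIC); cv2.imwrite('pics/side12c.png',a)
E
```

```text
t 16.70 tcp [ 0.5701 -0.0666 -0.0094] head -174.30 z [-0.0003 -0.     -1.    ] F [ 0.5  0.  -3. ] gap 0.0390 q [-0.26  0.46 -0.28  0.83 -0.   -0.36]
61.38183116912842
side12 caps 29 [ 0.6749 -0.0597  0.0985]
0.6 23 [ 0.6063 -0.0698  0.0458] 0.6093701143728394
0.61 30 [ 0.6151 -0.071   0.0453] 0.6199447563911544
0.65 19 [ 0.6551 -0.0742  0.0445] 0.6599865053401771
0.66 22 [ 0.6655 -0.0667  0.046 ] 0.6694186691468234
0.67 20 [ 0.6763 -0.0722  0.0446] 0.6799667022910555
0.68 18 [ 0.6845 -0.0674  0.0466] 0.6893666626409667
0.69 7 [ 0.6914 -0.0699  0.0454] 0.6933666998254986
scene12 caps 48 [ 0.6704 -0.0547  0.0995]
0.61 23 [ 0.6166 -0.0578  0.0471] 0.6198025266888058
0.65 24 [ 0.6551 -0.0452  0.0472] 0.6596419500380573
0.66 18 [ 0.6652 -0.0412  0.0465] 0.6699670618556919
0.67 26 [ 0.6747 -0.0458  0.047 ] 0.6794089813264711
0.68 36 [ 0.6862 -0.0457  0.0468] 0.6898300744480085
0.69 32 [ 0.6926 -0.0533  0.044 ] 0.6968154005689636
w12 caps 0 0
0.6 1075 [ 0.605  -0.0636  0.047 ] 0.6099983302595158
0.61 225 [ 0.6114 -0.0666  0.0469] 0.6149627655482028
```

View pics/side12c.png

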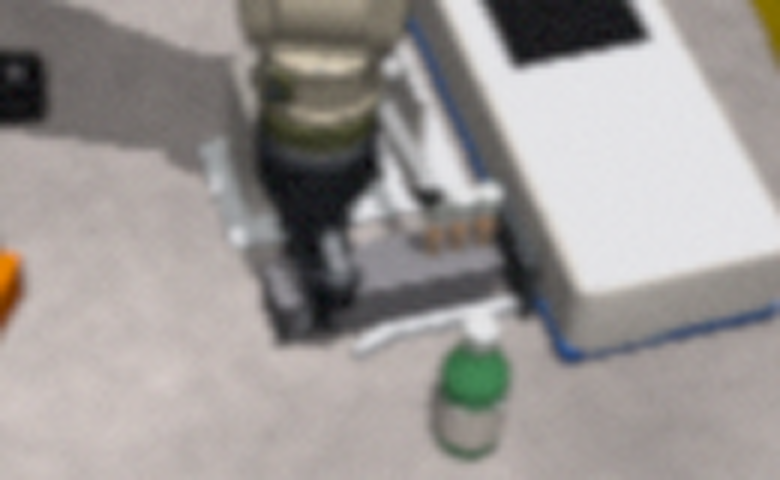

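The rack is in the lane between the guides, with its front at (505,270), just short of the dark end stop at (520,265). Easing it home while watching the force.

Call:
carry_out:
  steps:
    - [[0,0,0],[-0.2,0,0.1],255]
    - [[0,0,0],[-0.4,0,0.15],255]
    - [[0,0,0],[-0.5,0,0.15],255]
    - [[0,0,0],[-0.6,0,0.15],255]
    - [[0,0,0],[-0.7,0,0.15],255]
    - [[0,0,0],[-0.8,0,0.15],255]
    - [[0,0,0],[-0.8,0,0.15],255]
    - [[0,0,0],[-0.8,0,0.15],255]

```text
clock: 17.7
tcp_pos: [0.5784, -0.0658, -0.0109]
orientation: [-0.0, -0.05, 0.999, -0.0]
wrist_force: [-0.4, -0.6, -2.6]
finger_gap: 0.0386
grip_force: 61.4
```

Call:
carry_out:
  steps:
    - [[0,0,0],[-0.1,0,0],255]
    - [[0,0,0],[-0.1,0,0],255]
    - [[0,0,0],[-0.2,0,0],255]
    - [[0,0,0],[-0.2,0,0],255]
    - [[0,0,0],[-0.2,0,0],255]
    - [[0,0,0],[-0.2,0,0],255]
    - [[0,0,0],[-0.2,0,0],255]
    - [[0,0,0],[-0.2,0,0],255]

```text
clock: 18.7
tcp_pos: [0.5792, -0.0657, -0.0113]
orientation: [-0.001, -0.05, 0.999, -0.0]
wrist_force: [-5.8, -1.7, -1.2]
finger_gap: 0.0385
grip_force: 61.6
```

The end stop is felt (-6 N), and the rack centre at x about 0.628 matches the dock. Opening and rising.

Call:
carry_out:
  steps:
    - [[0,0,0],[-0.05,0,0.05],255]
    - [[0,0,0],[-0.05,0,0.05],130]
    - [[0,0,0],[-0.05,0,0.05],100]
    - [[0,0,0],[-0.05,0,0.05],90]
    - [[0,0,0],[-0.05,0,0],90]
    - [[0,0,0],[0,0,-3],90]
    - [[0,0,0],[0,0,-8],90]
    - [[0,0,0],[0,0,-14],90]

```text
clock: 19.7
tcp_pos: [0.5796, -0.0654, 0.1296]
orientation: [-0.001, -0.05, 0.999, 0.0]
wrist_force: [1.9, -0.9, 0.4]
finger_gap: 0.0549
grip_force: 0.0
```

Call:
carry_out:
  steps:
    - [[0,0,0],[1,0,-4],255]
    - [[0,0,0],[3,0,-5],255]
    - [[0,0,0],[5,0,-5],255]
    - [[0,0,0],[5,0,-5],255]
    - [[0,0,0],[5,0,-5],255]
    - [[0,0,0],[5,0,-5],255]
    - [[0,0,0],[5,0,-5],255]
    - [[0,0,0],[5,0,-5],255]

```text
clock: 20.7
tcp_pos: [0.5309, -0.0705, 0.1788]
orientation: [-0.0, -0.05, 0.999, 0.0]
wrist_force: [-0.7, 0.7, -0.1]
finger_gap: 0.0002
grip_force: 0.0
```

```bash
python3 - <<'E'
from h import *
np.set_printoptions(precision=4,suppress=True)
look('side','side13'); look('scene','scene13'); look('wrist','w13'); meas()
for n in('side13','scene13'):
    W=world(n); I=np.load('pics/%s.npz'%n)['p'].astype(int); vv,uu=np.mgrid[0:400,0:640]
    P=W[(abs(W[...,2]-.0975)<.006)&(W[...,0]>.63)&(W[...,0]<.72)&(abs(W[...,1]+.06)<.025)&(I.min(2)>120)]; print(n,'caps',len(P),P.mean(0) if len(P) else 0)
    m=(abs(W[...,2]-.0455)<.004)&(W[...,0]>.53)&(W[...,0]<.72)&(abs(W[...,1]+.06)<.032)
    P=W[m]; print('rack',len(P),P[:,2].mean(),cv2.minAreaRect((P[:,:2]*1000).astype(np.float32)),P.min(0),P.max(0))
    m=(I.max(2)<60)&(W[...,2]>.08)&(W[...,2]<.16)&(W[...,0]<.64)&(W[...,0]>.59)&(W[...,1]<.22)&(W[...,1]>.14); P=W[m]; print('lever top z',len(P),np.median(P[:,2]) if len(P) else 0)
W=world('w13')
m=(abs(W[...,2]-.0455)<.004)&(W[...,0]>.53)&(W[...,0]<.72)&(abs(W[...,1]+.06)<.032); P=W[m]; print('w rack',len(P),cv2.minAreaRect((P[:,:2]*1000).astype(np.float32)),P.min(0))
I=np.load('pics/w13.npz')['p'].astype(int).max(2)
m=(abs(W[...,2]-.1245)<.003)&(W[...,0]>.54)&(W[...,0]<.6)&(abs(W[...,1]-.05)<.025); P=W[m]; print('button',len(P),P.mean(0),P.min(0),P.max(0))
E
```

```text
t 20.85 tcp [ 0.5308 -0.0706  0.179 ] head -174.29 z [-0.0001 -0.     -1.    ] F [ 0.4 -0.2 -0.1] gap 0.0002 q [-0.28  0.24 -0.09  1.23 -0.   -0.38]
side13 caps 35 [ 0.6771 -0.0588  0.097 ]
rack 261 0.045393805036039105 ((635.9005126953125, -62.86846160888672), (50.17112350463867, 168.30467224121094), 89.83026885986328) [ 0.5517 -0.0882  0.0415] [ 0.72   -0.0378  0.0494]
lever top z 2 0.11269157274045905
scene13 caps 54 [ 0.6798 -0.0538  0.0984]
rack 283 0.045327975312113994 ((625.86328125, -57.51381301879883), (144.42437744140625, 41.8542366027832), 5.208672046661377) [ 0.554  -0.0836  0.0416] [ 0.6989 -0.0335  0.0494]
lever top z 200 0.11108226824708756
w rack 1477 ((586.2191772460938, -64.19889831542969), (65.81171417236328, 39.861087799072266), 4.585301399230957) [ 0.5523 -0.0865  0.0416]
button 813 [0.5686 0.0467 0.1245] [0.5536 0.0321 0.1216] [0.5853 0.0631 0.1267]
```

The rack is home: its rear at (0.553, -0.067) matches the prediction, and it is flat on the counter. The lever is still on the third notch. Button centre is (0.5695, 0.0478), top 0.1245.

```bash
python3 - <<'E'
from h import *
json.dump([.5308,-.0706,.179,185.7],open('cmd.json','w'))
plan((.5695,.0478,.12,185.7)); plan((.5695,.0478,.0945,185.7),(.5695,.0478,.085,185.7))
E
```

```text
turn z 0.00 shift [-5.03,11.40,5.90]
turn z 0.00 shift [-0.00,0.00,2.55]
turn z 0.00 shift [-0.00,0.00,3.50]
```

Call:
carry_out:
  steps:
    - [[0,0,0],[-1,2,0],255]
    - [[0,0,0],[-2.2,5,0],255]
    - [[0,0,0],[-3.5,8,1],255]
    - [[0,0,0],[-4.6,10.5,3],255]
    - [[0,0,0],[-5.03,11.4,5],255]
    - [[0,0,0],[-5.03,11.4,5.9],255]
    - [[0,0,0],[-5.03,11.4,5.9],255]
    - [[0,0,0],[-5.03,11.4,5.9],255]

```text
clock: 21.85
tcp_pos: [0.5699, 0.0471, 0.1209]
orientation: [0.001, -0.049, 0.999, -0.0]
wrist_force: [0.4, 0.2, 0.1]
finger_gap: -0.0001
grip_force: 0.0
```

Call:
carry_out:
  steps:
    - [[0,0,0],[0,0,1.2],255]
    - [[0,0,0],[0,0,2.4],255]
    - [[0,0,0],[0,0,3.1],255]
    - [[0,0,0],[0,0,3.5],255]
    - [[0,0,0],[0,0,3.5],255]
    - [[0,0,0],[0,0,3.5],255]
    - [[0,0,0],[0,0,3.5],255]
    - [[0,0,0],[0,0,3.5],255]

```text
clock: 22.85
tcp_pos: [0.5692, 0.0478, 0.0852]
orientation: [-0.0, -0.05, 0.999, -0.0]
wrist_force: [-3.9, -1.8, 4.5]
finger_gap: -0.0001
grip_force: 2.3
```

```bash
cat >> h.py <<'E'
def lever(n):
    look('scene',n); W=world(n); I=np.load('pics/%s.npz'%n)['p'].astype(int)
    m=(I.max(2)<60)&(W[...,2]>.08)&(W[...,2]<.23)&(W[...,0]<.64)&(W[...,0]>.59)&(W[...,1]<.22)&(W[...,1]>.14); P=W[m]
    print('rise~',np.median((P[:,2]-.111)/(P[:,1]-.055)).round(3),len(P))
E
python3 - <<'E'
from h import *
np.set_printoptions(precision=4,suppress=True)
meas(); lever('scene14'); meas()
look('wrist','w14'); W=world('w14')
print([W[r,316].round(3).tolist() for r in range(215,262,5)])
E
```

```text
t 22.85 tcp [0.5692 0.0478 0.0852] head -174.30 z [-0.0003 -0.0002 -1.    ] F [-3.9 -1.8  4.5] gap -0.0001 q [-0.06  0.36 -0.17  1.04 -0.   -0.16]
rise~ 0.634 152
t 22.90 tcp [0.5692 0.0478 0.0852] head -174.30 z [-0.0002 -0.0002 -1.    ] F [-3.7 -1.7  4.7] gap 0.0002 q [-0.06  0.36 -0.17  1.04 -0.   -0.16]
[[0.548, 0.045, 0.112], [0.55, 0.046, 0.114], [0.554, 0.046, 0.113], [0.555, 0.046, 0.118], [0.557, 0.046, 0.119], [0.559, 0.046, 0.122], [0.558, 0.046, 0.128], [0.559, 0.046, 0.133], [0.558, 0.046, 0.139], [0.558, 0.046, 0.144]]
```

The lever has sprung back (rise about 0.57). I'll press slightly deeper for certainty, then let go.

Call:
carry_out:
  steps:
    - [[0,0,0],[0,0,0.1],255]
    - [[0,0,0],[0,0,0.15],255]
    - [[0,0,0],[0,0,0.15],255]
    - [[0,0,0],[0,0,0.15],255]
    - [[0,0,0],[0,0,-0.5],255]
    - [[0,0,0],[0,0,-3],255]
    - [[0,0,0],[0,0,-6],255]
    - [[0,0,0],[0,0,-10],255]

```text
clock: 23.95
tcp_pos: [0.5697, 0.048, 0.1852]
orientation: [-0.0, -0.05, 0.999, 0.0]
wrist_force: [0.5, 0.2, 0.7]
finger_gap: -0.0001
grip_force: 0.0
```

Call:
carry_out:
  steps:
    - [[0,0,0],[2,0,-2],255]
    - [[0,0,0],[5,0,-3],255]
    - [[0,0,0],[8,0,-3],255]
    - [[0,0,0],[10,0,-3],255]
    - [[0,0,0],[10,0,-3],255]
    - [[0,0,0],[10,0,-3],255]
    - [[0,0,0],[10,0,-3],255]
    - [[0,0,0],[10,0,-3],255]

```text
clock: 24.95
tcp_pos: [0.4705, 0.0379, 0.2148]
orientation: [-0.0, -0.05, 0.999, -0.0]
wrist_force: [-0.0, -0.6, -0.8]
finger_gap: -0.0002
grip_force: 0.0
```

```bash
python3 - <<'E'
from h import *
np.set_printoptions(precision=4,suppress=True)
meas(); lever('scene15'); look('side','side15'); look('wrist','w15'); meas()
vv,uu=np.mgrid[0:400,0:640]
for n in('side15','scene15','w15'):
    W=world(n); I=np.load('pics/%s.npz'%n)['p'].astype(int)
    P=W[(abs(W[...,2]-.0975)<.006)&(W[...,0]>.63)&(W[...,0]<.72)&(abs(W[...,1]+.06)<.025)&(I.min(2)>120)]; print(n,'caps',len(P),P.mean(0) if len(P) else 0)
    m=(abs(W[...,2]-.0455)<.004)&(W[...,0]>.53)&(W[...,0]<.60)&(abs(W[...,1]+.065)<.032)
    P=W[m]; print('rack rear part',len(P),P[:,2].mean(),cv2.minAreaRect((P[:,:2]*1000).astype(np.float32)),P.min(0))
W=world('side15'); P=W[(abs(W[...,0]-.64)<.012)&(abs(W[...,1]+.06)<.012)&(W[...,2]>.03)]; print('over pad',np.percentile(P[:,2],[5,50,95]) if len(P) else 0)
E
```

```text
t 24.95 tcp [0.4705 0.0379 0.2148] head -174.29 z [-0.0002 -0.     -1.    ] F [-0.  -0.6 -0.8] gap -0.0002 q [-0.09  0.11 -0.17  1.29 -0.   -0.19]
rise~ 0.643 135
t 25.10 tcp [0.4701 0.0379 0.2149] head -174.29 z [-0.0003 -0.     -1.    ] F [-0.1 -0.4  0.5] gap -0.0002 q [-0.09  0.11 -0.17  1.29 -0.   -0.19]
side15 caps 39 [ 0.6766 -0.0586  0.097 ]
rack rear part 96 0.04547976763377786 ((576.9664916992188, -67.03524780273438), (47.75730514526367, 40.97876739501953), 6.172721862792969) [ 0.5522 -0.0883  0.0418]
scene15 caps 55 [ 0.6793 -0.054   0.0978]
rack rear part 128 0.04568454251749346 ((576.2401123046875, -62.30308151245117), (45.5466423034668, 40.703346252441406), 3.1115612983703613) [ 0.5535 -0.082   0.0418]
w15 caps 32 [ 0.6853 -0.0555  0.0975]
rack rear part 922 0.0444933963056144 ((577.260009765625, -64.66943359375), (47.86962127685547, 40.5980339050293), 4.256063938140869) [ 0.5522 -0.0856  0.0415]
over pad [0.0427 0.0607 0.0723]
```

```bash
python3 -c "
from workcell import env
print(env.hand_in())"
```

```text
the job is handed in; nothing more can be done
None
```

I pressed the lever to its third notch, slid the tube rack home against the end stop, and pressed the release button until the brake lever sprang back down. By the cameras the rack is at the dock and the lever reads about where it should with the pad on the rack; the job is handed in at about 25 s, with no verdict shown.

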